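# Seat the drill guide under the retaining cap

## Task

Load the red-post drill guide into the drilling fixture: set it flat on the fixture's bed, tongue towards the pocket, slide the tongue in under the overhanging blue cap until it is fully home against the stop hidden inside, and let go of it there. The stop is set to a different depth for every job, so feel for it, and seat the guide gently: do not jam or force it in the pocket, and do not drive the sprung stop back. Leave the iron head, the wax jar and the caliper where they are.

Things in the scene. Friction and masses are not known exactly. Their poses are not given: they have to be found in the camera images.
- guide: The drill guide, 0.2 to 0.4 kg, loose. A flat steel sole 48 mm wide (x), 105 mm long (y), 12 mm thick, with a red upright post on its rear half and a bare tongue in front. Origin: centre of the underside. Its +y points to the nose of the tongue, which goes into the pocket first; z up. The top of the tongue slopes down from 12 to 8 mm over its last 12 mm.
- guide_post (a point): Centre of the flat top of the guide's red post, 50 mm above the underside, 24.5 mm behind the guide's origin (its -y). The post is 24 mm wide along the guide's x, 30 mm long along its y, and rises 38 mm from the sole's top (12 mm) to this point; a brass bush of 18 mm diameter stands 3 mm higher. Pinch it across its 24 mm width.
- guide_nose (a point): Middle of the lower front edge of the guide's tongue, 52.5 mm ahead of the guide's origin (its +y). The tongue reaches 62 mm from here back to the post.
- fixture: The drilling fixture, fixed on the bench: a grey bed 100 mm wide (x), its top 10 mm above the underside, reaching from y = -135 mm to y = +105 mm, with the blue-capped pocket at its +y end. Origin: underside, below the middle of the pocket's mouth; +y points into the pocket, the way the guide slides; z up.
- pocket_mouth (a point): Middle of the pocket's mouth on the bed's top, 10 mm above the fixture's origin. From here steel cheeks leave a pocket 53 mm wide (2.5 mm spare each side of the guide); two low flared lead-ins reach out to 23 mm before the mouth, tops 9 mm above the bed. The tongue can enter only by sliding along the bed.
- cap_edge (a point): Middle of the blue cap's lower front edge, 4 mm inside the mouth, 15 mm above the bed. The cap roofs the whole pocket behind it; its top is 24 mm above the bed, screw heads and a brass housing 30 mm. The stop is out of sight beneath it: the nose meets it somewhere between 30 and 58 mm inside the mouth, differently each time.
- toe (a point): The sprung ball in the cap, 12 mm inside the mouth; this is its lowest point when free, 10.5 mm above the bed. It presses the tongue down with about 5 N; sliding the tongue under it costs about 4 to 10 N.
- home_pin (a joint): Small part-present pin in the face of the hidden stop, along the pocket. 0 = free, standing 4 mm out of the stop's face; 0.004 = pressed level with that face, the guide fully home. Needs less than 1 N.
- stop_slide (a joint): The hidden sprung stop itself. 0 = at its setting; it holds there against about 12 N, then gives way along the pocket by 1 mm for every 3 N more (m driven back). It springs back when let go. Driving it back more than 2.5 mm would spoil its setting.
- iron: Dull iron club head lying flat, 77 x 119 x 16 mm, a bystander.
- jar: Wax jar, 58 mm diameter, 58 mm tall, a bystander.
- cal: Caliper lying flat, 66 x 200 x 13 mm, a bystander.

How it is judged:
By the outcome, as a careful person would: the job done as asked, in the order asked, and still so for the second after the job is handed in, with the robot touching nothing.
It also fails if it takes over 64 s, if anything falls off the work surface, if the arm or the gripper's body presses on something with over 40 N, if the wrist force passes 120 N, or if a joint passes its speed limit or range.

## Robot

A 6-joint arm with a two-finger parallel gripper is mounted at the origin on a cart in front of the work surface, level with it; the furniture and walls round the work are solid. World frame = base frame: x ahead of the robot, y to its left, z up, the work surface at z = 0. Lengths are in m, angles in rad, forces in N, time in s.
With the tool pointing down it reaches from about 0.325 to 0.85 m from the base axis. Payload 15.5 kg.
Tool frame: the origin (TCP) lies midway between the tips of the shut fingers; the grasp point (between the pads) lies 19 mm behind it (bot.grip_point_offset is the distance from the TCP to the grasp point, in m); z points along the fingers, y is the line along which they close (so a half turn about z gives the same grasp; the last joint's range is limited). The gripper opens to 91 mm and grips with 3 to 60 N. Pads are 32 mm wide; open, the fingers measure 118 mm over their backs; the gripper's body (76 mm by 178 mm) begins 60 mm behind the grasp point.
Start: joints at [-0.096, 0.494, 1.345, -0, 1.302, -0.096], TCP at [0.625, 0, 0.214] pointing down, gripper open.
Joint ranges: [-2.91, 2.91], [-0.82, 2.16], [0.22, 2.67], [-1.22, 4.37], [0.12, 2.79], [-3.08, 3.08]. Speed limits (rad/s): [1.89, 1.89, 2.57, 3.01, 3.01, 3.01].

## Interface

Orientations are given as a rotation vector (axis times angle).
In Python, from workcell import bot gives the robot as it stands.
- The arm moves only by the tool apply_moves, never from a script. Its argument "moves" is one flat list of numbers, 5 for each row, row after row: the shift along the tool's x, y, z scaled (see below), then the turn about the tool's z scaled (see below), then the opening, from 0 (shut) to 1 (fully open). A call has 1 to 5 rows; each row shifts and turns the commanded pose from where the row before left it, along the tool's axes as they then stand; what a row does not reach is not made up. The controller multiplies each number of a shift by 0.3 m and each number of a turn by 60 degrees. A row lasts 1/10 s, in which the tool goes at most 50 mm and 8.59 degrees, less where a joint would pass 70% of its speed; a pose out of reach is approached as far as the arm can. A call with a number of a shift or a turn outside -1 to 1 is refused whole. A call with a gripper value outside its range is refused whole. The fingers move at their own pace and stop on an object; "squeeze" is the grip in N (left out, the last holds). Time passes only in rows, so rows that do not move let the fingers close. It gives the time, the measured TCP pose, the force, the opening and the grip force at its end, in the units of the state.
- bot.get_obs(): the state, without advancing time (a new reading comes with each control period).
- bot.get_image(name): name is "scene" or "side" or "wrist"; returns a dict with "img" (420x560x3 uint8, red, green, blue), "z_map" (420x560 float32, m along the optical axis (not along the pixel's ray), 0 where there is no reading), "K" (3x3 intrinsics, pixels), "world_to_cam" (4x4, takes a point from world to camera coordinates). Camera axes: x right, y down, z forward; pixel columns grow to the right and rows downward; lengths in m; the calibration is good to about 2 mm. A picture is of the moment at which its call begins.
- bot.finish_job(): hands the job in; it is judged then, once.
The state is a dict: "time": time; "joints": joint angles; "joint_velocities": joint speeds; "joint_torque": joint torques, N m; "eef_pos": TCP position; "orientation": TCP orientation; "contact_force": force on the tool from outside, world axes, zero at the start; "torque": the same for the moment, N m; "width": finger opening in m; "gripper_force": force on a finger pad.
Only numpy, scipy, OpenCV 4.12 (cv2) and the standard library are available. Lean on these libraries where they do the work, as an engineer would, in place of code of your own. Each camera call takes 0.05 s, during which the arm holds its last target. There are 200 camera calls.

## Working session

There is one attempt and no reset: what is moved stays moved. The work goes in short steps, Python scripts to look and compute and a tool call to move; the robot and the scene stay as the last step left them, time stands still between calls to the robot, and variables do not carry over. Pictures are saved under pics/ and viewed, at most 10 in all, crops included, and the job is handed in when it is done.

Besides the shell and the picture viewer there is one more tool, called after ">>>" in YAML: its name, and indented under it one key for each argument. apply_moves: Moves the arm, as the interface text tells. Shifts and turns lie within -1 to 1; 1 stands for 0.3 m of shift or 60 degrees of turn. Its arguments: {"type":"object","properties":{"moves":{"type":"array"},"squeeze":{"type":"number"}},"required":["moves"]}

```bash
mkdir -p pics
cat > h.py <<'E'
import numpy as np, cv2
from workcell import bot
def cap(name,fn=None):
    d=bot.get_image(name)
    if fn: cv2.imwrite('pics/'+fn,d['img'][:,:,::-1]); np.savez('pics/'+fn[:-4],**d)
    return d
def cloud(d):
    z=d['z_map'];K=d['K'];v,u=np.mgrid[:z.shape[0],:z.shape[1]]
    P=np.stack([(u-K[0,2])*z/K[0,0],(v-K[1,2])*z/K[1,1],z,np.ones_like(z)],-1)
    W=P@np.linalg.inv(d['world_to_cam']).T
    W=W[...,:3]; W[z==0]=np.nan
    return W
E
python3 - <<'E'
from h import *
a=cap('scene','s1.png');b=cap('side','d1.png');c=cap('wrist','w1.png')
for x in(a,b,c):print(np.linalg.inv(x['world_to_cam']).round(3)[:3])
cv2.imwrite('pics/all1.png',cv2.resize(np.hstack([a['img'],b['img']])[:,:,::-1],(800,300)))
print(bot.get_obs())
E
```

```text
[[ 0.841 -0.236  0.487  0.059]
 [-0.541 -0.404  0.738 -0.686]
 [ 0.023 -0.884 -0.468  0.545]]
[[-0.998  0.035 -0.058  0.631]
 [ 0.068  0.472 -0.879  1.105]
 [-0.004 -0.881 -0.474  0.641]]
[[ 1.     0.    -0.002  0.625]
 [-0.    -0.965 -0.263  0.074]
 [-0.002  0.263 -0.965  0.385]]
{'time': 0.15, 'joints': array([-9.54969467e-02,  4.94054138e-01,  1.34593804e+00,  1.96849614e-05,
        1.30248149e+00, -9.55056070e-02]), 'joint_velocities': array([-8.51376093e-04,  9.03519612e-05, -3.17020297e-03,  2.04094069e-03,
       -4.05114672e-04, -8.72834011e-04]), 'joint_torque': array([ 1.45823004e-03, -8.79202652e+01, -3.82049453e+01,  7.07547739e-02,
        5.02106908e-02, -1.00879424e-04]), 'eef_pos': array([6.24740983e-01, 3.66442301e-05, 2.13483922e-01]), 'orientation': array([-2.22094853e+00, -2.22095615e+00,  8.57611594e-04]), 'contact_force': array([0.56395351, 0.72377897, 0.02329334]), 'torque': array([ 0.01575625,  0.02617479, -0.00125989]), 'gripper_force': 0.0, 'width': 0.09129766451746485}
```

View pics/s1.png

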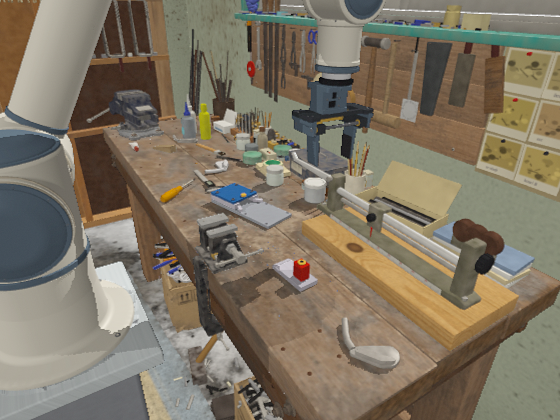

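View pics/w1.png

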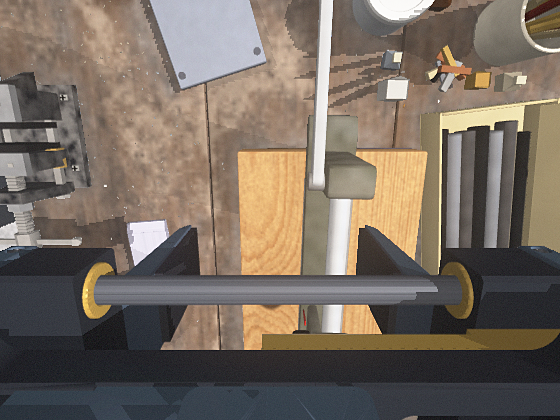

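The scene view shows the guide with its red post at (301,268), tongue pointing upper-left. The fixture has its blue cap at (235,193) and its bed running to (270,215). The wrist view shows the bed end at (210,40). Next I'll build a metric top view.

Run:
```python
from h import *
x0,y0,s=0.3,-0.35,1000.
im=np.zeros((600,400,3),np.uint8)  # row: y from +.25 down, col: x .3...7
rows=[]
for f in('s1','d1'):
    d=np.load(f'pics/{f}.npz');W=cloud(d);I=d['img']
    hsv=cv2.cvtColor(I,cv2.COLOR_RGB2HSV).astype(int)
    ok=(W[...,2]>-.01)&(W[...,2]<.09)&(W[...,0]>.3)&(W[...,0]<.7)&(W[...,1]>-.35)&(W[...,1]<.25)
    p=W[ok];c=I[ok]
    for q,cc in zip(p[np.argsort(p[:,2])],c[np.argsort(p[:,2])]):
        cv2.circle(im,(int((q[0]-.3)*1000),int((.25-q[1])*1000)),1,cc[::-1].tolist(),-1)
    red=ok&((hsv[...,0]<6)|(hsv[...,0]>174))&(hsv[...,1]>190)&(hsv[...,2]>110)
    blue=ok&(abs(hsv[...,0]-107)<10)&(hsv[...,1]>150)&(hsv[...,2]>80)
    for n,m in(('red',red),('blue',blue)):
        q=W[m]; 
        if len(q)<5: print(f,n,len(q));continue
        zt=np.percentile(q[:,2],95); t=q[q[:,2]>zt-.004]
        print(f,n,len(q),q.min(0).round(3),q.max(0).round(3),'top',t.mean(0).round(4),len(t))
        if n=='blue' : 
            r=cv2.minAreaRect((t[:,:2]*1000).astype(np.float32));print(r)
cv2.imwrite('pics/top.png',im)
```

```text
s1 red 225 [ 0.454 -0.142 -0.   ] [ 0.655 -0.054  0.085] top [ 0.4729 -0.1311  0.05  ] 59
s1 blue 24 [0.477 0.24  0.027] [0.516 0.25  0.034] top [0.4921 0.2456 0.0321] 23
((496.450439453125, 247.8401641845703), (39.145023345947266, 7.846580505371094), 13.881303787231445)
d1 red 0
d1 blue 0
```

View pics/top.png

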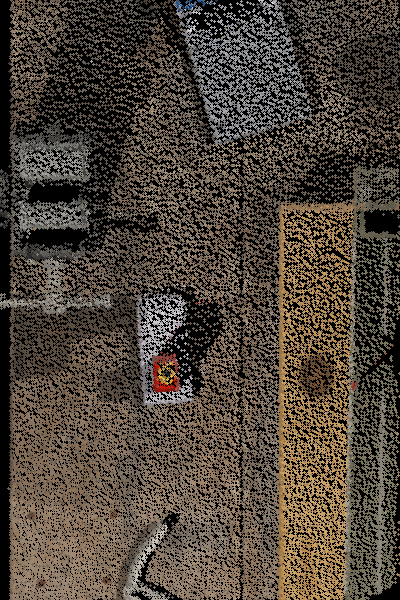

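Run:
```python
from h import *
Q=[]
for f in('s1','d1'):
    d=np.load(f'pics/{f}.npz');W=cloud(d);I=d['img'];hsv=cv2.cvtColor(I,cv2.COLOR_RGB2HSV).astype(int)
    P=W.reshape(-1,3);H=hsv.reshape(-1,3)
    def box(a,b,c,e,z1,z2): return (P[:,0]>a)&(P[:,0]<b)&(P[:,1]>c)&(P[:,1]<e)&(P[:,2]>z1)&(P[:,2]<z2)
    for n,m in(('bed',box(.42,.63,.09,.38,.0065,.0135)),('cap',box(.40,.58,.22,.42,.031,.037)),('sole',box(.42,.52,-.17,-.03,.009,.0145)),('post',box(.42,.52,-.17,-.03,.046,.0515))):
        q=P[m]
        # drop outliers by eroding an occupancy grid
        g=np.zeros((600,400),np.uint8)
        for a in q: g[int((a[1]+.17)*1000),int((a[0]-.3)*1000)]=255
        g=cv2.morphologyEx(cv2.morphologyEx(g,cv2.MORPH_CLOSE,np.ones((9,9))),cv2.MORPH_OPEN,np.ones((7,7)))
        n_,l,st,_=cv2.connectedComponentsWithStats(g)
        if n_<2: print(f,n,len(q));continue
        ys,xs=np.where(l==1+st[1:,4].argmax())
        r=cv2.minAreaRect(np.c_[xs+300,ys-170].astype(np.float32))
        print(f,n,len(q),'c',np.round(r[0],1),'size',np.round(r[1],1),'ang',round(r[2],1),'zmed',np.median(q[:,2]).round(4))
```

```text
s1 bed 899 c [541.2 196.3] size [102.6 163.8] ang 16.3 zmed 0.0092
s1 cap 452 c [509.6 298.7] size [ 96.2 100.5] ang 15.6 zmed 0.0332
s1 sole 409 c [ 463.9 -104.4] size [48.6 99.2] ang 4.2 zmed 0.0114
s1 post 69 c [ 466. -135.] size [12. 22.] ang 90.0 zmed 0.049
d1 bed 894 c [548.7 174.5] size [101.5 107.4] ang 14.6 zmed 0.0114
d1 cap 889 c [509.3 303.9] size [ 97.3 103.6] ang 15.9 zmed 0.0353
d1 sole 146 c [460.5 -63.5] size [31. 43.] ang 90.0 zmed 0.0125
d1 post 19
```

>>> apply_moves:
  moves: [-0.12, -0.09, 0, 0, 1, -0.12, -0.09, 0, 0, 1, -0.12, -0.09, 0, 0, 1, -0.12, -0.09, 0, 0, 1, -0.12, -0.09, 0, 0, 1]
  squeeze: 20

```text
time: 0.65
eef_pos: [0.4887, -0.1811, 0.2138]
orientation: [-2.221, -2.222, 0.0]
contact_force: [-0.6, 0.4, -0.8]
width: 0.0913
gripper_force: 0.0
```

>>> apply_moves:
  moves: [-0.12, -0.09, 0, 0, 1, 0, 0, 0, 0, 1, 0, 0, 0, 0, 1, 0, 0, 0, 0, 1]

```text
time: 1.05
eef_pos: [0.4634, -0.2155, 0.2139]
orientation: [-2.221, -2.222, -0.0]
contact_force: [0.2, 0.1, -0.4]
width: 0.0912
gripper_force: 0.0
```

Run:
```python
from h import *
d=cap('wrist','w2.png');W=cloud(d)
P=W.reshape(-1,3)
for n,z1,z2 in(('sole',.009,.0145),('post',.046,.0515)):
    m=(P[:,0]>.42)&(P[:,0]<.52)&(P[:,1]>-.18)&(P[:,1]<-.03)&(P[:,2]>z1)&(P[:,2]<z2)
    q=P[m]*1000; r=cv2.minAreaRect(q[:,:2].astype(np.float32));print(n,len(q),r,np.median(q[:,2]),q[:,:2].mean(0))
o=bot.get_obs();print(o['eef_pos'],o['orientation'],o['time'])
```

```text
sole 3577 ((464.8404541015625, -99.08506774902344), (47.98611831665039, 104.48074340820312), 4.652915954589844) 12.288676415573407 [464.31390535 -93.61491095]
post 465 ((466.7906188964844, -123.26819610595703), (23.95231819152832, 30.00922203063965), 4.475591659545898) 50.05548265264359 [ 466.64241591 -123.2543321 ]
[ 0.4635469  -0.21525317  0.21386996] [-2.22030127e+00 -2.22247770e+00 -3.24309426e-04] 1.1
```

View pics/w2.png

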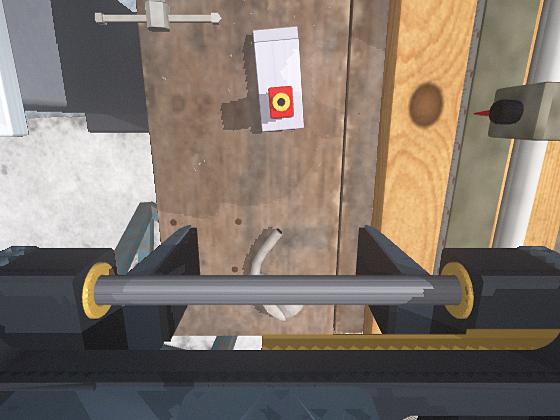

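>>> apply_moves:
  moves: [0.0767, 0.0027, 0.1, 0, 1, 0.0767, 0.0027, 0.1, 0, 1, 0.0767, 0.0027, 0.1, 0, 1, 0.0767, 0.0027, 0.1, -0.077, 1, 0, 0, 0, 0, 1]

```text
time: 1.6
eef_pos: [0.4644, -0.1201, 0.0909]
orientation: [-2.119, -2.311, 0.003]
contact_force: [-1.4, 0.9, 1.0]
width: 0.091
gripper_force: 0.0
```

>>> apply_moves:
  moves: [0, 0, 0, 0, 1, 0, 0, 0, 0, 1]

```text
time: 1.8
eef_pos: [0.4673, -0.1243, 0.0948]
orientation: [2.129, 2.308, 0.001]
contact_force: [0.4, 0.0, 0.9]
width: 0.0913
gripper_force: 0.0
```

>>> apply_moves:
  moves: [0, 0, 0.08, 0, 1, 0, 0, 0.08, 0, 1, 0, 0, 0.06, 0, 1, 0, 0, 0.037, 0, 1, 0, 0, 0, 0, 1]

```text
time: 2.3
eef_pos: [0.4663, -0.1244, 0.0165]
orientation: [-2.131, -2.308, 0.0]
contact_force: [0.6, 0.1, 0.5]
width: 0.0911
gripper_force: 0.0
```

>>> apply_moves:
  moves: [0, 0, 0, 0, 0.3, 0, 0, 0, 0, 0.2, 0, 0, 0, 0, 0, 0, 0, 0, 0, 0, 0, 0, 0, 0, 0]
  squeeze: 25

```text
time: 2.8
eef_pos: [0.4664, -0.124, 0.0171]
orientation: [2.13, 2.309, 0.0]
contact_force: [0.3, 0.3, 0.2]
width: 0.0541
gripper_force: 0.0
```

>>> apply_moves:
  moves: [0, 0, 0, 0, 0, 0, 0, 0, 0, 0, 0, 0, 0, 0, 0]

```text
time: 3.1
eef_pos: [0.4662, -0.124, 0.0168]
orientation: [-2.13, -2.309, -0.0]
contact_force: [0.0, 0.3, 0.3]
width: 0.0301
gripper_force: 0.0
```

>>> apply_moves:
  moves: [0, 0, 0, 0, 0, 0, 0, 0, 0, 0, 0, 0, 0, 0, 0, 0, 0, 0, 0, 0]

```text
time: 3.5
eef_pos: [0.4663, -0.124, 0.0168]
orientation: [2.13, 2.309, 0.0]
contact_force: [0.4, 0.4, -1.2]
width: 0.024
gripper_force: 25.0
```

>>> apply_moves:
  moves: [0, 0, -0.06, 0, 0, 0, 0, -0.1, 0, 0, 0, 0, -0.1, 0, 0, 0, 0, -0.1, 0, 0, 0, 0, 0, 0, 0]

```text
time: 4.0
eef_pos: [0.4678, -0.1246, 0.1278]
orientation: [2.127, 2.306, 0.003]
contact_force: [-0.2, -0.6, -3.8]
width: 0.024
gripper_force: 25.0
```

>>> apply_moves:
  moves: [0.116, 0.0436, -0.031, 0, 0, 0.116, 0.0436, -0.031, 0, 0, 0.116, 0.0436, -0.031, 0, 0, 0.116, 0.0436, -0.031, 0, 0, 0.116, 0.0436, -0.031, 0, 0]

```text
time: 4.5
eef_pos: [0.5171, 0.0563, 0.1707]
orientation: [-2.129, -2.308, 0.002]
contact_force: [1.0, -1.0, -3.1]
width: 0.0237
gripper_force: 25.0
```

>>> apply_moves:
  moves: [0.116, 0.0436, -0.031, 0, 0, 0.116, 0.0436, -0.031, 0, 0, 0.116, 0.0436, -0.031, 0, 0, 0, 0, 0, -0.0935, 0, 0, 0, 0, -0.0935, 0]

```text
time: 5.0
eef_pos: [0.5478, 0.1631, 0.198]
orientation: [-1.887, -2.511, 0.002]
contact_force: [-0.5, 0.3, -3.7]
width: 0.0238
gripper_force: 25.0
```

>>> apply_moves:
  moves: [0, 0, 0, 0, 0, 0, 0, 0, 0, 0, 0, 0, 0, 0, 0]

```text
time: 5.3
eef_pos: [0.5479, 0.1617, 0.1988]
orientation: [-1.897, -2.503, 0.001]
contact_force: [-0.0, -0.9, -1.9]
width: 0.0239
gripper_force: 25.0
```

```bash
cat > fx.py <<'E'
from h import *
import sys
from scipy.spatial.transform import Rotation as R
o=bot.get_obs();Rt=R.from_rotvec(o['orientation']).as_matrix();print(o['eef_pos'].round(4),'yaw',np.degrees(np.arctan2(-Rt[0,0],Rt[1,0])).round(2),'tilt z',Rt[:,2].round(4))
d=cap('wrist',sys.argv[1]);P=cloud(d).reshape(-1,3)
th=np.radians(15.8);a=np.array([-np.sin(th),np.cos(th)]);b=np.array([np.cos(th),np.sin(th)])
M=np.array([.5243,.2487])
L=np.c_[(P[:,:2]-M)@b,(P[:,:2]-M)@a,P[:,2]]*1000
k=(abs(L[:,0])<75)&(L[:,1]>-160)&(L[:,1]<130)
for n,z1,z2 in(('bed',7.5,12.5),('cheektop/lead',17,21),('cap',32,36)):
    q=L[k&(L[:,2]>z1)&(L[:,2]<z2)]
    if len(q)<20: print(n,len(q));continue
    print(n,len(q),'z',np.median(q[:,2]).round(1),'min',q.min(0).round(1),'max',q.max(0).round(1))
    for lo in range(-150,120,15):  # edges in x along y
        s=q[(q[:,1]>lo)&(q[:,1]<lo+15)]
        if len(s)>30: print('  y',lo+7.5,'x',np.percentile(s[:,0],[1,99]).round(1))
    if n=='cap':
        for lo in range(-45,46,15):
            s=q[(q[:,0]>lo)&(q[:,0]<lo+15)]
            if len(s)>20: print('  x',lo+7.5,'ymin',np.percentile(s[:,1],1).round(1))
E
python3 fx.py w3.png
```

```text
[0.5479 0.1617 0.1988] yaw 15.68 tilt z [-7.e-04 -1.e-04 -1.e+00]
bed 1507 z 10.3 min [ -46.8 -132.2    7.9] max [54.2  6.5 12.4]
  y -127.5 x [47.7 54.2]
  y -112.5 x [48.6 53.7]
  y -97.5 x [47.8 53.1]
  y -82.5 x [48.3 53.8]
  y -67.5 x [48.1 53.3]
  y -52.5 x [48.  52.6]
  y -37.5 x [48.2 53.1]
  y -22.5 x [47.8 52.6]
  y -7.5 x [-46.5  51.8]
  y 7.5 x [-44.3  50.3]
cheektop/lead 272 z 19.0 min [-39.2 -19.5  17.1] max [49.8  5.7 20.9]
  y -7.5 x [-38.2  47.5]
  y 7.5 x [-33.4  39.7]
cap 9113 z 34.4 min [-46.9   5.9  32. ] max [50.9 92.5 36. ]
  y 7.5 x [-44.7  49.6]
  y 22.5 x [-45.1  49.8]
  y 37.5 x [-45.1  49.3]
  y 52.5 x [-45.2  49.2]
  y 67.5 x [-45.5  48.9]
  y 82.5 x [-45.8  49. ]
  y 97.5 x [-45.8  48.6]
  x -37.5 ymin 6.1
  x -22.5 ymin 6.8
  x -7.5 ymin 6.8
  x 7.5 ymin 6.8
  x 22.5 ymin 7.5
  x 37.5 ymin 7.2
  x 52.5 ymin 7.6
```

View pics/w3.png

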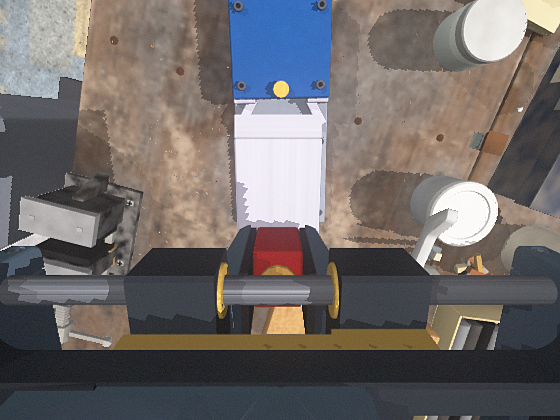

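```bash
cat > g.py <<'E'
from h import *
import sys
from scipy.spatial.transform import Rotation as R
d=np.load('pics/'+sys.argv[1]);P=cloud(d).reshape(-1,3)
o=bot.get_obs();T=o['eef_pos'];Rt=R.from_rotvec(o['orientation']).as_matrix()
L=(P-T)@Rt*1000   # tool frame
k=(L[:,0]>14)&(L[:,0]<90)&(abs(L[:,1])<45)&(abs(L[:,2]-4)<5)
q=L[k];print(len(q),'z',np.median(q[:,2]))
X=[]
for lo in range(16,80,6):
    s=q[(q[:,0]>lo)&(q[:,0]<lo+6)]
    if len(s)>20:
        e=np.percentile(s[:,1],[1,99]);X.append((lo+3,e.mean()));print(lo+3,e.round(1),'c',e.mean().round(2),'z',np.median(s[:,2]).round(1))
print('front',np.percentile(q[:,0],99.5));X=np.array(X);f=np.polyfit(X[:,0],X[:,1],1);print('slope deg',np.degrees(f[0]),'lat at 77',np.polyval(f,77),'lat at 0',f[1])
E
python3 g.py w3.npz
```

```text
9605 z 4.803172561953545
19 [-23.1  23.4] c 0.15 z 4.6
25 [-23.4  23.7] c 0.16 z 4.6
31 [-23.2  23.6] c 0.2 z 4.6
37 [-23.1  23.5] c 0.19 z 4.7
43 [-23.3  23.8] c 0.23 z 4.6
49 [-23.2  23.5] c 0.17 z 4.6
55 [-23.1  23.5] c 0.23 z 4.6
61 [-23.3  23.7] c 0.16 z 4.6
67 [-23.   23.5] c 0.26 z 5.2
73 [-22.7  23.6] c 0.43 z 7.1
79 [-22.7  23. ] c 0.14 z 8.1
front 77.21528938621734
slope deg 0.09822409217294045 lat at 77 0.25846789807183956 lat at 0 0.12646419445542395
```

>>> apply_moves:
  moves: [-0.081, 0.0153, 0, -0.0125, 0, 0, 0, 0.12, 0, 0, 0, 0, 0.12, 0, 0, 0, 0, 0.12, 0, 0, 0, 0, 0.1, 0, 0]

```text
time: 5.85
eef_pos: [0.5588, 0.1395, 0.0595]
orientation: [-1.88, -2.517, 0.001]
contact_force: [0.0, -0.4, -1.9]
width: 0.0238
gripper_force: 25.0
```

>>> apply_moves:
  moves: [0, 0, 0.06, 0, 0, 0, 0, 0, 0, 0, 0, 0, 0, 0, 0, 0, 0, 0, 0, 0]

```text
time: 6.25
eef_pos: [0.5576, 0.1395, 0.0425]
orientation: [-1.879, -2.515, 0.003]
contact_force: [-7.5, 0.7, -2.0]
width: 0.0238
gripper_force: 25.0
```

```bash
sed -i 's/radians(15.8)/radians(16.45)/; s/M=np.array.*/M=np.array([.5260,.2518])/' fx.py; python3 fx.py w4.png; python3 g.py w4.npz | tail -2; python3 -c "
from h import *
o=bot.get_obs();th=np.radians(16.45);e=o['eef_pos'][:2]-[.5260,.2518];print('along',e@[-np.sin(th),np.cos(th)],'lat',e@[np.cos(th),np.sin(th)])"
```

```text
[0.5576 0.1395 0.0425] yaw 16.49 tilt z [-3.2e-03 -3.0e-04 -1.0e+00]
bed 19953 z 10.4 min [ -49.8 -127.     7.6] max [50.5  7.8 12.5]
  y -127.5 x [-48.8  49.6]
  y -112.5 x [-48.8  49.7]
  y -97.5 x [-49.   49.6]
  y -82.5 x [-48.7  49.4]
  y -67.5 x [-49.   49.5]
  y -52.5 x [-48.8  49.5]
  y -37.5 x [-48.6  49.1]
  y -22.5 x [-48.4  48.9]
  y -7.5 x [-48.6  49.1]
  y 7.5 x [-25.9  26.3]
cheektop/lead 1858 z 18.9 min [-47.4 -24.7  17. ] max [47.5  5.5 21. ]
  y -22.5 x [-46.2  46.4]
  y -7.5 x [-43.7  44.4]
  y 7.5 x [-26.5  27. ]
cap 5453 z 34.4 min [-48.4 -96.5  32. ] max [48.6 15.8 36. ]
  y -52.5 x [-24.7  22.4]
  y -37.5 x [-24.2  22.2]
  y 7.5 x [-46.9  47.3]
  y 22.5 x [-47.9  47.1]
  x -37.5 ymin 3.1
  x -22.5 ymin -46.8
  x -7.5 ymin -46.7
  x 7.5 ymin -47.3
  x 22.5 ymin -46.7
  x 37.5 ymin 3.2
  x 52.5 ymin 3.6
front 77.17520486806038
slope deg 0.3259232587876703 lat at 77 0.4704294736036438 lat at 0 0.03242005755371585
along -0.11661482664435564 lat -0.0014925325732310752
```

View pics/w4.png

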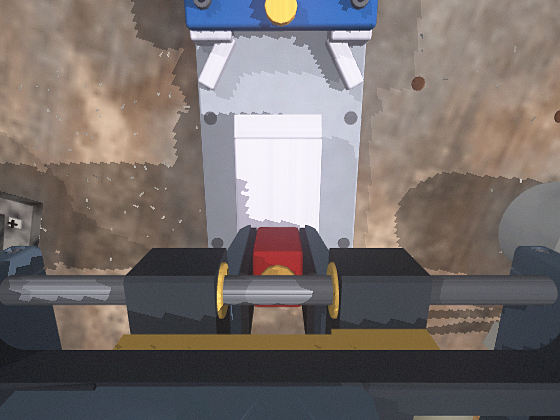

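The guide is clear of the bed and aligned, with its nose at (278,115) and the mouth at (282,35). There is a 7.5 N sideways push on the tool, though, so I'm checking what it touches: probably the white lever to the right of the gripper.

Run:
```python
from h import *
print(bot.get_obs()['contact_force'],bot.get_obs()['torque'])
S=cap('scene','s2.png');D=cap('side','d2.png')
cv2.imwrite('pics/c2.png',np.hstack([cv2.resize(S['img'][80:260,200:420],(440,360)),cv2.resize(D['img'][100:400,100:400],(360,360))])[:,:,::-1])
Q=np.vstack([cloud(np.load(f'pics/{f}.npz')).reshape(-1,3) for f in('s1','d1','w1','w3')[:1]+('d1','w1')])
k=(Q[:,0]>.58)&(Q[:,0]<.75)&(Q[:,1]>.05)&(Q[:,1]<.35)&(Q[:,2]>.06)&(Q[:,2]<.19)
q=Q[k]
for y in np.arange(.05,.35,.02):
    s=q[(q[:,1]>=y)&(q[:,1]<y+.02)]
    if len(s)>5:
        i=s[:,0].argmin();print(y.round(2),len(s),'xmin pt',s[i].round(3),'x',np.percentile(s[:,0],[5,50,95]).round(3),'z',np.percentile(s[:,2],[5,95]).round(3))
```

```text
[-6.4612454  -0.10679926 -2.93372369] [-0.01531793  0.60045758 -0.06595919]
0.05 706 xmin pt [0.649 0.053 0.15 ] x [0.65  0.656 0.699] z [0.06  0.158]
0.07 464 xmin pt [0.65  0.077 0.15 ] x [0.651 0.654 0.658] z [0.144 0.157]
0.09 469 xmin pt [0.65  0.095 0.152] x [0.651 0.654 0.658] z [0.146 0.157]
0.11 494 xmin pt [0.65  0.122 0.145] x [0.652 0.655 0.659] z [0.146 0.156]
0.13 484 xmin pt [0.65  0.132 0.155] x [0.652 0.655 0.659] z [0.147 0.156]
0.15 251 xmin pt [0.651 0.153 0.149] x [0.653 0.73  0.748] z [0.06  0.153]
0.17 142 xmin pt [0.653 0.186 0.156] x [0.654 0.713 0.748] z [0.06  0.154]
0.19 88 xmin pt [0.652 0.195 0.159] x [0.652 0.682 0.744] z [0.06  0.164]
0.21 58 xmin pt [0.655 0.213 0.165] x [0.711 0.732 0.747] z [0.06  0.063]
0.33 11 xmin pt [0.672 0.349 0.06 ] x [0.672 0.684 0.707] z [0.06  0.061]
```

View pics/c2.png

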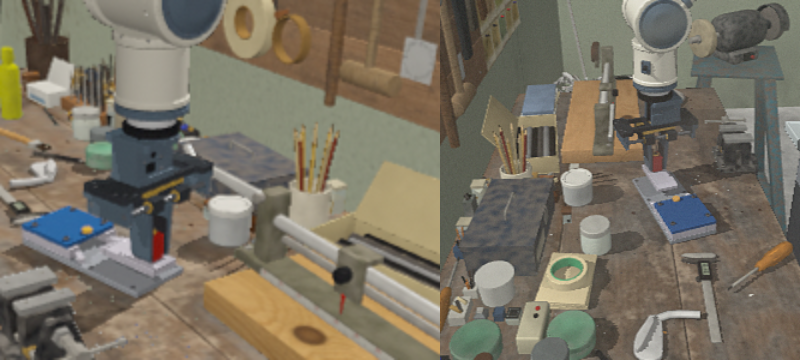

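The picture shows the fixed white tube touching the right end of the gripper body, at x ≈ 0.65 and z ≈ 0.15. I'll move off it and forward, so the guide can be set down between the flares.

>>> apply_moves:
  moves: [0, -0.0133, 0, 0, 0, 0.05, 0, 0, 0, 0, 0.057, 0.0133, 0, 0, 0, 0, 0, 0, 0, 0, 0, 0, 0, 0, 0]

```text
time: 6.9
eef_pos: [0.55, 0.1712, 0.0433]
orientation: [1.877, 2.519, 0.0]
contact_force: [0.6, 0.3, -2.2]
width: 0.0235
gripper_force: 25.0
```

```bash
cat > st.py <<'E'
from h import *
o=bot.get_obs();th=np.radians(16.45);e=o['eef_pos'][:2]-[.5260,.2518];a=np.array([-np.sin(th),np.cos(th)]);b=np.array([np.cos(th),np.sin(th)])
f=o['contact_force'];print('t',o['time'],'along',(e@a*1000).round(2),'lat',(e@b*1000).round(2),'z',o['eef_pos'][2].round(4),'Fa',(f[:2]@a).round(2),'Fb',(f[:2]@b).round(2),'Fz',f[2].round(2))
E
python3 st.py; python3 fx.py w5.png | egrep 'yaw|7.5 x|ymin|-22.5 x'; python3 g.py w5.npz|tail -3
```

```text
t 6.9 along -84.07 lat 0.16 z 0.0433 Fa 0.09 Fb 0.63 Fz -2.24
[0.55   0.1712 0.0433] yaw 16.63 tilt z [ 4.e-04 -0.e+00 -1.e+00]
  y -97.5 x [-48.8  49.6]
  y -67.5 x [-48.9  49.6]
  y -37.5 x [-49.   49.6]
  y -22.5 x [-49.1  49.4]
  y -7.5 x [-49.   49.4]
  y 7.5 x [-25.6  26. ]
  y -22.5 x [-46.1  46.6]
  y -7.5 x [-42.8  42.8]
  y -7.5 x [-22.8  23.6]
  y 7.5 x [-47.   47.2]
  y 37.5 x [-47.   47.1]
  x -37.5 ymin 3.8
  x -22.5 ymin -10.1
  x -7.5 ymin -10.7
  x 7.5 ymin -10.5
  x 22.5 ymin -9.4
  x 37.5 ymin 3.7
  x 52.5 ymin 4.1
79 [-22.5  23.6] c 0.59 z 7.9
front 89.84327162467065
slope deg 0.1915257579595117 lat at 77 0.47560974295307107 lat at 0 0.21821760188768746
```

>>> apply_moves:
  moves: [0, 0, 0.03, 0, 0, 0, 0, 0.015, 0, 0, 0, 0, 0, 0, 0, 0, 0, 0, 0, 0]

```text
time: 7.35
eef_pos: [0.5499, 0.1704, 0.0294]
orientation: [-1.878, -2.518, 0.001]
contact_force: [-1.0, -0.6, -1.8]
width: 0.0237
gripper_force: 25.0
```

>>> apply_moves:
  moves: [0, 0, 0.004, 0, 0, 0, 0, 0.003, 0, 0, 0, 0, 0, 0, 0]

```text
time: 7.65
eef_pos: [0.55, 0.1706, 0.0276]
orientation: [-1.878, -2.519, -0.0]
contact_force: [-0.1, -0.3, -3.6]
width: 0.024
gripper_force: 25.0
```

>>> apply_moves:
  moves: [0, 0, 0.002, 0, 0, 0, 0, 0, 0, 0]

```text
time: 7.85
eef_pos: [0.55, 0.1706, 0.027]
orientation: [1.878, 2.519, 0.0]
contact_force: [1.0, -0.0, -2.5]
width: 0.0237
gripper_force: 25.0
```

>>> apply_moves:
  moves: [0, 0, 0.002, 0, 0, 0, 0, 0, 0, 0]

```text
time: 8.05
eef_pos: [0.55, 0.1706, 0.0268]
orientation: [1.878, 2.519, 0.0]
contact_force: [-1.7, 0.3, 4.5]
width: 0.024
gripper_force: 25.0
```

>>> apply_moves:
  moves: [0, 0, 0.002, 0, 0, 0, 0, 0, 0, 0]

```text
time: 8.25
eef_pos: [0.5501, 0.1706, 0.0268]
orientation: [1.877, 2.518, 0.001]
contact_force: [-4.4, -1.2, 17.0]
width: 0.0241
gripper_force: 25.0
```

>>> apply_moves:
  moves: [0, 0, -0.0022, 0, 0, 0.015, 0, 0, 0, 0, 0.015, 0, 0, 0, 0, 0.01, 0, 0, 0, 0, 0, 0, 0, 0, 0]

```text
time: 8.75
eef_pos: [0.5469, 0.1827, 0.0268]
orientation: [1.877, 2.518, 0.001]
contact_force: [0.7, -1.0, 6.2]
width: 0.0235
gripper_force: 25.0
```

```bash
python3 st.py; python3 fx.py w6.png | egrep 'yaw|x.*ymin'; python3 g.py w6.npz|tail -8
```

```text
t 8.75 along -72.16 lat 0.5 z 0.0268 Fa -1.11 Fb 0.38 Fz 6.25
[0.5469 0.1827 0.0268] yaw 16.61 tilt z [ 1.e-03  2.e-04 -1.e+00]
  x -37.5 ymin 3.7
  x -22.5 ymin 3.3
  x -7.5 ymin -56.5
  x 7.5 ymin -56.6
  x 22.5 ymin 3.4
  x 37.5 ymin 3.9
  x 52.5 ymin 4.0
43 [-23.3  23.7] c 0.2 z 4.5
49 [-43.3  43.2] c -0.05 z 4.6
55 [-44.2  44.1] c -0.04 z 4.8
61 [-42.2  41.6] c -0.27 z 4.8
67 [-39.   38.6] c -0.16 z 5.5
73 [-43.7  43.8] c 0.1 z 6.2
front 75.13612356650086
slope deg -0.3549566246899649 lat at 77 -0.14454657614011013 lat at 0 0.33248088266052755
```

>>> apply_moves:
  moves: [0.01, -0.001, -0.0007, 0, 0, 0.01, 0, 0, 0, 0, 0.01, 0, 0, 0, 0, 0, 0, 0, 0, 0]

```text
time: 9.2
eef_pos: [0.5437, 0.1913, 0.0268]
orientation: [1.877, 2.519, 0.001]
contact_force: [0.3, 1.0, 5.3]
width: 0.0235
gripper_force: 25.0
```

```bash
python3 st.py
```

```text
t 9.2 along -63.08 lat -0.16 z 0.0268 Fa 0.84 Fb 0.52 Fz 5.25
```

>>> apply_moves:
  moves: [0.008, 0, 0, 0, 0, 0.008, 0, 0, 0, 0, 0, 0, 0, 0, 0]

```text
time: 9.5
eef_pos: [0.5425, 0.1955, 0.0268]
orientation: [1.877, 2.519, 0.0]
contact_force: [1.1, -3.4, 5.0]
width: 0.0242
gripper_force: 25.0
```

```bash
python3 st.py
```

```text
t 9.5 along -58.69 lat -0.16 z 0.0268 Fa -3.56 Fb 0.07 Fz 5.03
```

>>> apply_moves:
  moves: [0.01, 0, 0, 0, 0, 0.008, 0, 0, 0, 0, 0, 0, 0, 0, 0]

```text
time: 9.8
eef_pos: [0.541, 0.2005, 0.0268]
orientation: [1.877, 2.518, 0.0]
contact_force: [2.6, -4.1, 5.8]
width: 0.024
gripper_force: 25.0
```

>>> apply_moves:
  moves: [0.004, 0, 0, 0, 0, 0.003, 0, 0, 0, 0, 0, 0, 0, 0, 0]

```text
time: 10.1
eef_pos: [0.5405, 0.2022, 0.0268]
orientation: [1.877, 2.518, 0.0]
contact_force: [2.0, -7.3, 5.8]
width: 0.0238
gripper_force: 25.0
```

```bash
python3 st.py
```

```text
t 10.1 along -51.65 lat -0.09 z 0.0268 Fa -7.61 Fb -0.19 Fz 5.8
```

>>> apply_moves:
  moves: [0.0035, 0, 0, 0, 0, 0.0035, 0, 0, 0, 0, 0, 0, 0, 0, 0]

```text
time: 10.4
eef_pos: [0.5399, 0.2043, 0.0268]
orientation: [1.877, 2.518, 0.0]
contact_force: [2.6, -6.9, 5.2]
width: 0.0238
gripper_force: 25.0
```

>>> apply_moves:
  moves: [0.0035, 0, 0, 0, 0, 0.0035, 0, 0, 0, 0, 0, 0, 0, 0, 0]

```text
time: 10.7
eef_pos: [0.5393, 0.2063, 0.0268]
orientation: [1.877, 2.518, 0.0]
contact_force: [2.2, -5.8, 5.0]
width: 0.0241
gripper_force: 25.0
```

>>> apply_moves:
  moves: [0.0035, 0, 0, 0, 0, 0.0035, 0, 0, 0, 0, 0, 0, 0, 0, 0]

```text
time: 11.0
eef_pos: [0.5387, 0.2083, 0.0268]
orientation: [1.877, 2.518, -0.0]
contact_force: [3.1, -6.6, 5.0]
width: 0.0238
gripper_force: 25.0
```

>>> apply_moves:
  moves: [0.0035, 0, 0, 0, 0, 0.0035, 0, 0, 0, 0, 0, 0, 0, 0, 0]

```text
time: 11.3
eef_pos: [0.5381, 0.2103, 0.0268]
orientation: [1.877, 2.518, 0.0]
contact_force: [2.2, -6.3, 5.6]
width: 0.0238
gripper_force: 25.0
```

>>> apply_moves:
  moves: [0.0035, 0, 0, 0, 0, 0.0035, 0, 0, 0, 0, 0, 0, 0, 0, 0]

```text
time: 11.6
eef_pos: [0.5375, 0.2123, 0.0268]
orientation: [1.877, 2.518, -0.0]
contact_force: [2.8, -6.0, 6.0]
width: 0.0238
gripper_force: 25.0
```

>>> apply_moves:
  moves: [0.0035, 0, 0, 0, 0, 0.0035, 0, 0, 0, 0, 0, 0, 0, 0, 0]

```text
time: 11.9
eef_pos: [0.5369, 0.2143, 0.0268]
orientation: [1.877, 2.518, 0.0]
contact_force: [1.6, -6.2, 5.3]
width: 0.024
gripper_force: 25.0
```

>>> apply_moves:
  moves: [0.0035, 0, 0, 0, 0, 0.0035, 0, 0, 0, 0, 0, 0, 0, 0, 0]

```text
time: 12.2
eef_pos: [0.5363, 0.2163, 0.0268]
orientation: [1.877, 2.518, -0.0]
contact_force: [2.3, -6.8, 5.3]
width: 0.024
gripper_force: 25.0
```

>>> apply_moves:
  moves: [0.0035, 0, 0, 0, 0, 0.0035, 0, 0, 0, 0, 0, 0, 0, 0, 0]

```text
time: 12.5
eef_pos: [0.5357, 0.2183, 0.0268]
orientation: [1.877, 2.518, -0.0]
contact_force: [2.9, -7.4, 5.5]
width: 0.0235
gripper_force: 25.0
```

>>> apply_moves:
  moves: [0.0035, 0, 0, 0, 0, 0.0035, 0, 0, 0, 0, 0, 0, 0, 0, 0]

```text
time: 12.8
eef_pos: [0.5355, 0.2192, 0.0269]
orientation: [1.876, 2.518, -0.001]
contact_force: [5.6, -19.7, 7.7]
width: 0.0237
gripper_force: 25.0
```

Firm contact: the push rose from 7 N to 20 N and motion stopped, with the nose about 43 mm inside. I'll ease the push, then release.

>>> apply_moves:
  moves: [-0.0012, 0, -0.0006, 0, 0, 0, 0, 0, 0, 0]

```text
time: 13.0
eef_pos: [0.5355, 0.2191, 0.0269]
orientation: [1.877, 2.518, -0.001]
contact_force: [4.7, -15.7, 4.1]
width: 0.024
gripper_force: 25.0
```

```bash
python3 st.py
```

```text
t 13.0 along -34.0 lat -0.16 z 0.0269 Fa -16.36 Fb 0.07 Fz 4.13
```

>>> apply_moves:
  moves: [-0.002, 0, 0, 0, 0, 0, 0, 0, 0, 0]

```text
time: 13.2
eef_pos: [0.5355, 0.2191, 0.0269]
orientation: [1.877, 2.518, -0.0]
contact_force: [3.8, -10.4, 2.6]
width: 0.0236
gripper_force: 25.0
```

>>> apply_moves:
  moves: [0, 0, 0, 0, 0.5, 0, 0, 0, 0, 0.6, 0, 0, 0, 0, 0.6, 0, 0, 0, 0, 0.6, 0, 0, 0, 0, 0.6]

```text
time: 13.7
eef_pos: [0.535, 0.2197, 0.0268]
orientation: [-1.878, -2.519, 0.0]
contact_force: [0.1, -0.5, 0.4]
width: 0.0546
gripper_force: 0.0
```

```bash
python3 st.py; python3 fx.py w7.png | egrep 'yaw|ymin|7.5 x'
python3 - <<'E'
from h import *
P=cloud(np.load('pics/w7.npz')).reshape(-1,3)
E
```

```text
t 13.7 along -33.28 lat -0.47 z 0.0268 Fa -0.52 Fb -0.08 Fz 0.42
[0.535  0.2197 0.0268] yaw 16.6 tilt z [-2.e-04  0.e+00 -1.e+00]
  y -97.5 x [-40.3  40.3]
  y -37.5 x [-49.   49.4]
  y -7.5 x [-49.2  49.5]
  y -7.5 x [-42.9  43.5]
  y -37.5 x [-27.8  27.4]
  y 7.5 x [-47.1  47.4]
  y 37.5 x [-46.9  47.1]
  y 67.5 x [-47.   47.1]
  y 97.5 x [-47.  47.]
  x -37.5 ymin 4.1
  x -22.5 ymin -16.7
  x -7.5 ymin 3.3
  x 7.5 ymin 3.3
  x 22.5 ymin 3.3
  x 37.5 ymin 3.9
  x 52.5 ymin 4.9
```

View pics/w7.png

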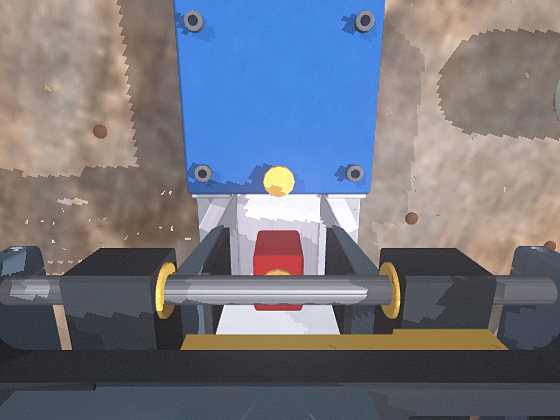

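The guide is seated straight under the cap: post at (279,270), tongue central between the cheeks, fingers open. Now I'll retreat upward and check.

>>> apply_moves:
  moves: [0, 0, -0.03, 0, 0.8, 0, 0, -0.08, 0, 0.8, 0, 0, -0.1, 0, 0.8, 0, 0, -0.12, 0, 0.8, 0, 0, -0.12, 0, 0.8]

```text
time: 14.25
eef_pos: [0.5348, 0.2196, 0.1638]
orientation: [-1.878, -2.519, 0.0]
contact_force: [0.6, 0.5, -0.0]
width: 0.073
gripper_force: 0.0
```

>>> apply_moves:
  moves: [-0.1, 0, -0.1, 0, 0.8, -0.1, 0, -0.1, 0, 0.8, -0.1, 0, 0, 0, 0.8, 0, 0, 0, 0, 0.8, 0, 0, 0, 0, 0.8]

```text
time: 14.75
eef_pos: [0.5607, 0.133, 0.2223]
orientation: [1.879, 2.517, 0.0]
contact_force: [-0.2, -0.6, -0.5]
width: 0.0729
gripper_force: 0.0
```

```bash
python3 st.py
python3 - <<'E'
from h import *
P=cloud(cap('wrist','w8.png')).reshape(-1,3)
th=np.radians(16.45);a=np.array([-np.sin(th),np.cos(th)]);b=np.array([np.cos(th),np.sin(th)])
L=np.c_[(P[:,:2]-[.526,.2518])@b,(P[:,:2]-[.526,.2518])@a,P[:,2]]*1000
q=L[(abs(L[:,0])<30)&(L[:,1]>-70)&(L[:,1]<0)&(L[:,2]>57)&(L[:,2]<61.5)]
print(len(q),cv2.minAreaRect(q[:,:2].astype(np.float32)),np.median(q[:,2]))
q=L[(abs(L[:,0])<30)&(L[:,1]>-100)&(L[:,1]<0)&(L[:,2]>20)&(L[:,2]<24.5)];print(len(q),np.median(q[:,2]),q.min(0),q.max(0))
E
```

```text
t 14.75 along -123.76 lat -0.4 z 0.2223 Fa -0.52 Fb -0.34 Fz -0.54
448 ((-0.2345714569091797, -34.587371826171875), (23.265459060668945, 28.617115020751953), 0.07672418653964996) 60.106569186355955
1800 22.349586135589046 [-29.05787084 -62.018067    20.00234785] [ 2.98464123e+01 -4.89534138e-03  2.44695061e+01]
```

Run:
```python
from h import *
th=np.radians(16.45);a=np.array([-np.sin(th),np.cos(th)]);b=np.array([np.cos(th),np.sin(th)])
for f in('w7','w8'):
    P=cloud(np.load(f'pics/{f}.npz')).reshape(-1,3)
    L=np.c_[(P[:,:2]-[.526,.2518])@b,(P[:,:2]-[.526,.2518])@a,P[:,2]]*1000
    c=L[(abs(L[:,0])<45)&(L[:,1]>0)&(L[:,1]<30)&(abs(L[:,2]-34.3)<2)]
    p=L[(abs(L[:,0])<11)&(L[:,1]>-60)&(L[:,1]<-5)&(abs(L[:,2]-60)<1.7)]
    print(f,'cap front',np.percentile(c[:,1],[.5,2]),'post top y',np.percentile(p[:,1],[1,99]),len(p))
```

```text
w7 cap front [3.40402399 4.19602524] post top y [-48.99933982 -19.60238871] 1115
w8 cap front [3.4833283  3.63594334] post top y [-48.89806061 -20.31756217] 399
```

```bash
python3 -c "
from workcell import bot
print(bot.finish_job())"
```

```text
the job is handed in; nothing more can be done
None
```

The guide is flat on the bed with its tongue under the cap, seated about 43 mm inside the mouth, and the job is handed in with the gripper clear; contact came at about 20 N total push, but I could not see the stop or its pin, and the gripper body briefly rubbed the fixed white tube at about 7.5 N.

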